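# Spin the wing nut down on the bolt clamp

### The arm

A 6-joint arm with a two-finger parallel gripper is mounted at the origin on the work surface. World frame = base frame: x ahead of the robot, y to its left, z up, the work surface at z = 0. Lengths are in m, angles in rad, forces in N, time in s.
With the tool pointing down it reaches from about 0.425 to 0.95 m from the base axis. Payload 3.5 kg.
Tool frame: the origin (TCP) lies midway between the tips of the shut fingers; the grasp point (between the pads) lies 19 mm behind it; z points along the fingers, y is the line along which they close (so a half turn about z gives the same grasp; the last joint's range is limited). The gripper opens to 85 mm and grips with 20 to 120 N. Pads are 22 mm wide; open, the fingers measure 114 mm over their backs; the gripper's body (76 mm by 85 mm) begins 54 mm behind the grasp point. The pads swing forward as they close: fully open they stand 13 mm farther back than shut.
Start: joints at [0.964, 0.286, 1.577, -0, 1.279, -0.15], TCP at [0.298, 0.606, 0.231] pointing down, gripper open.
Joint ranges: [-2.77, 2.77], [-0.9, 2.22], [0.21, 2.48], [-1.53, 4.67], [0.24, 2.81], [-2.84, 2.84]. Speed limits (rad/s): [2.79, 2.79, 3.14, 3.14, 3.14, 3.14].

### API

Orientations are given as a unit quaternion [x, y, z, w].
In Python, from plant import get_state, read_camera, ctrl gives the robot as it stands.
- The arm moves only by the shell command python3 -m crank 'ROWS' [FORCE]. ROWS is JSON, a list of rows, each a list of 3 entries, a list of its own where there are three numbers: the shift along the tool's x, y, z in mm, then the turn about the tool's z in degrees, then the closure in counts, from 0 (fully open) to 255 (shut). In form: [[[tx, ty, tz], yaw, claw], ...]. A call has 1 to 10 rows; each row is the pose to reach, as a shift and turn from the pose commanded when the call began, along the tool's axes at that moment; what a row does not reach only later rows make up. A row lasts 1/10 s, in which the tool goes at most 50 mm and 8.59 degrees, less where a joint would pass 70% of its speed; a pose out of reach is approached as far as the arm can. A call with a gripper value outside its range is refused whole. The fingers move at their own pace and stop on an object; FORCE is the grip in N (left out, the last holds). Time passes only in rows, so rows that repeat a pose let the fingers close. It gives the time, the measured TCP pose, the force, the opening and the grip force at its end, in the units of the state.
- get_state(): the state, without advancing time (a new reading comes with each control period).
- read_camera(name): name is "scene" or "top" or "wrist"; returns a dict with "frame" (420x560x3 uint8, blue, green, red), "range_z" (420x560 float32, m along the optical axis (not along the pixel's ray), 0 where there is no reading), "vfov" (degrees; the focal length in pixels is half the picture's height over the tangent of half this angle, whatever the lens; pixels are square), "cx", "cy" (the principal point, pixels), "origin" and "orientation" of the camera in the world. Camera axes: x right, y down, z forward; pixel columns grow to the right and rows downward; lengths in m; the calibration is good to about 2 mm. A picture is of the moment at which its call begins.
- ctrl.sign_off(): hands the job in; it is judged then, once.
The state is a dict: "time": time; "qpos": joint angles; "dq": joint speeds; "joint_efforts": joint torques, N m; "eef_pos": TCP position; "tcp_rot": TCP orientation; "contact_force": force on the tool from outside, world axes, zero at the start; "wrist_torque": the same for the moment, N m; "opening": opening from 0.0 (shut) to 1.0 (fully open); "finger_force": force on a finger pad.
Only numpy, scipy, OpenCV 4.12 (cv2) and the standard library are available. Lean on these libraries where they do the work, as an engineer would, in place of code of your own. Each camera call takes 0.05 s, during which the arm holds its last target. There are 200 camera calls.

### The job

One end of the clamp bar over the big bolt is still loose: spin the wing nut on the clamp clockwise (seen from above) by pushing on the side of its wings with a fingertip, stroke after stroke, until it is fully home on its washer and will turn no further. Only push it: never pinch or straddle a wing or the hub between the fingers. Leave everything else on the bench where it is, and finish with the hand clear.

Things in the scene. Friction and masses are not known exactly. Their poses are not given: they have to be found in the camera images.
- wing_nut (a joint): turn of the wing nut on its stud, rad, growing clockwise seen from above, 0 to 10; 10 is the hard stop, fully home on the washer. The nut sinks 8 mm per turn (1.27 mm per rad), turns freely (about 0.05 N m, 1.5 N at a wing), stays where it is left and cannot lift off. It starts 4 to 7.5 rad short of home.
- nut_hub (a point): the wing nut on the clamp, bare light metal: point on the stud axis at the nut's underside, turning and sinking with it; x runs along the two wings, z up. Fully home it is 75 mm above the bench (on a 3 mm washer on the bar). Hub 32 mm across, 20 mm high. The vertical stud, 20 mm across, ends 125 mm above the bench.
- wing_end (a point): centre of the rounded end of one wing, 34 mm from the axis and 31 mm above the nut's underside; same axes as nut_hub, the other wing lies opposite. Wings are upright flat plates 6 mm thick; the round ends are 28 mm across, so they span 17 to 45 mm above the nut's underside and reach 48 mm from the axis (96 mm over both).
- clamp: fixed clamp: dark steel base 120 x 260 x 15 mm, V-block and 20 mm bolt (lying along x) under a steel bar 36 (x) by 240 mm (y), bar top 72 mm above the bench. Studs pass through the bar at y = +95 and -95 mm: the wing nut is on one, a tight hex nut (34 mm across, up to 91 mm high) on the other; which varies. Origin under the base's centre.
- short_bolt: steel hex bolt standing upright on its head, head 30 mm across corners and 10 mm high, 65 mm tall overall; origin at the centre of its underside
- washer: flat steel washer, 38 mm across, 21 mm hole, 4 mm thick, lying loose on the base plate of the clamp (plate top at 15 mm); origin at the centre of its underside
- spare_nut: a smaller spare wing nut of the same metal standing loose on the bench beside the clamp, 58 mm across the wings, 27 mm high; origin at the centre of its underside
- wrench: steel spanner lying on the bench, 200 mm long; origin under its middle
- oil_jar: grey screw-cap jar, 60 mm across, 110 mm tall; origin at the centre of its underside
- carton: cardboard carton 90 x 130 x 60 mm high; origin at the centre of its underside
- tape_core: white plastic tape core (ring) lying flat, 90 mm across, 68 mm hole, 25 mm high; origin at the centre of its underside

How it is judged:
By the outcome, as a careful person would: the job done as asked, in the order asked, and still so for the second after the job is handed in, with the robot touching nothing.
It also fails if it takes over 58 s, if anything falls off the work surface, if the arm or the gripper's body presses on something with over 40 N, if the wrist force passes 120 N, or if a joint passes its speed limit or range.

## Working session

There is one attempt and no reset: what is moved stays moved. The work goes in short steps, Python scripts to look and compute and a shell command to move; the robot and the scene stay as the last step left them, time stands still between calls to the robot, and variables do not carry over. Pictures are saved under pics/ and viewed, at most 10 in all, crops included, and the job is handed in when it is done.

```bash
mkdir -p pics; cat > h.py <<'E'
import numpy as np,cv2
from scipy.spatial.transform import Rotation as R
from plant import get_state, read_camera, ctrl
def pts(c):
    f=210/np.tan(np.radians(c["vfov"])/2); z=c["range_z"]
    v,u=np.mgrid[:z.shape[0],:z.shape[1]]
    p=np.stack([(u-c["cx"])/f*z,(v-c["cy"])/f*z,z],-1)
    return p@R.from_quat(c["orientation"]).as_matrix().T+np.array(c["origin"])
E
python3 - <<'E'
from h import *
s=get_state();print(s)
for n in("top","scene"):
    c=read_camera(n);cv2.imwrite(f"pics/{n}0.png",c["frame"]);print(n,c["vfov"],c["origin"],c["orientation"]);np.save(n+"0.npy",pts(c))
E
```

```text
{'time': 0.0, 'qpos': array([ 9.64012373e-01,  2.87202415e-01,  1.57817158e+00,  1.41533123e-05,
        1.27860314e+00, -1.50004889e-01]), 'dq': array([-0.00120211,  0.00034502, -0.00026997,  0.00116086,  0.00355835,
        0.00087924]), 'joint_efforts': array([-6.39827408e-05, -4.05988455e+01, -2.92624998e+01, -1.65133329e-04,
        5.93377888e-03,  3.74080670e-06]), 'eef_pos': array([0.29731075, 0.60526623, 0.22992561]), 'tcp_rot': array([ 2.26411003e-01,  9.74031127e-01, -1.10539347e-03, -4.46741573e-04]), 'contact_force': array([-0.86574919,  0.00539752,  0.54961261]), 'wrist_torque': array([-0.03742231,  0.04945935,  0.01284492]), 'finger_force': 0.0, 'opening': 1.001825429232104}
top 52.3377629329002 [ 0.34375609 -0.00614214  1.08356315] [ 0.74416779 -0.66038918  0.06443332 -0.07712835]
scene 54.195128556324015 [1.13660364 0.07484051 0.86175432] [ 0.62149413  0.71727058 -0.23707825 -0.20751352]
```

View pics/top0.png

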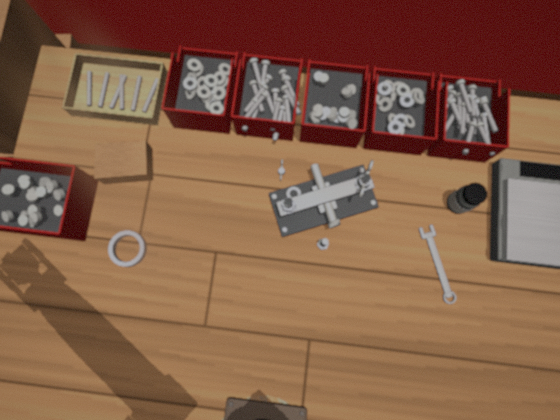

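View pics/scene0.png

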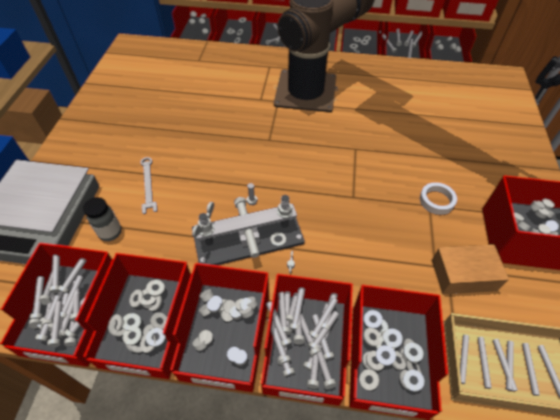

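The top view shows the clamp at about (325,200), with the wing nut on its right end near (366,182). The hex nut is at the left end near (288,203), the short bolt at (323,243) and the spare nut at (281,170).

```bash
python3 - <<'E'
from h import *
P=np.load("top0.npy");S=np.load("scene0.npy")
for n,u,v in(("wn",366,182),("hex",288,203),("spare",281,170),("bolt",323,243),("jar",470,195),("c1",271,208),("c2",365,165),("c3",378,206),("c4",284,236)):print(n,P[v,u].round(3))
w=P[182,366]
for n,A in(("top",P),("scene",S)):
    m=(np.hypot(A[...,0]-w[0],A[...,1]-w[1])<.07)&(A[...,2]>.079)&(A[...,2]<.16)
    q=A[m];print(n,len(q))
    v,u=np.nonzero(m)
    o=np.argsort(-q[:,2])
    for i in o[::max(1,len(o)//45)]:print(u[i],v[i],(q[i]*1000).round().astype(int))
a=cv2.imread("pics/top0.png")[140:230,310:400];b=cv2.imread("pics/scene0.png")[180:270,175:265]
cv2.imwrite("pics/cr0.png",cv2.resize(np.hstack([a,b]),None,fx=4.4,fy=4.4,interpolation=cv2.INTER_CUBIC))
E
```

```text
wn [ 0.623 -0.17   0.123]
hex [0.55  0.004 0.13 ]
spare [0.662 0.033 0.011]
bolt [ 0.477 -0.09   0.07 ]
jar [ 0.623 -0.414  0.114]
c1 [0.56  0.047 0.001]
c2 [ 0.704 -0.184  0.002]
c3 [ 0.598 -0.226  0.002]
c4 [0.49  0.005 0.014]
top 247
370 163 [ 667 -174  131]
361 189 [ 603 -159  130]
367 179 [ 628 -171  129]
370 165 [ 663 -175  129]
367 176 [ 636 -170  128]
370 178 [ 632 -178  128]
360 192 [ 596 -158  128]
363 189 [ 604 -164  127]
368 175 [ 639 -173  127]
361 190 [ 601 -160  127]
365 178 [ 631 -166  127]
362 176 [ 635 -159  126]
368 179 [ 630 -174  126]
370 166 [ 662 -176  126]
365 181 [ 624 -167  125]
369 168 [ 657 -174  125]
366 175 [ 639 -168  125]
371 162 [ 672 -178  125]
362 192 [ 598 -163  124]
360 196 [ 588 -159  124]
363 177 [ 634 -162  124]
370 161 [ 675 -175  123]
365 182 [ 623 -168  122]
363 182 [ 623 -164  120]
361 178 [ 632 -159  118]
360 197 [ 587 -160  118]
368 171 [ 652 -174  117]
368 166 [ 664 -173  115]
362 186 [ 615 -163  112]
359 192 [ 600 -158  111]
367 172 [ 651 -173  109]
363 186 [ 617 -166  108]
361 182 [ 626 -161  107]
362 184 [ 622 -164  106]
368 182 [ 628
[... 871 characters left out ...]

212 206 [ 598 -154  117]
198 229 [ 663 -170  116]
208 212 [ 614 -160  114]
201 222 [ 642 -169  113]
205 222 [ 640 -161  112]
208 219 [ 631 -156  111]
208 213 [ 614 -161  110]
206 222 [ 638 -159  109]
201 226 [ 650 -168  108]
197 234 [ 671 -171  108]
206 223 [ 639 -159  107]
208 221 [ 633 -156  107]
209 223 [ 637 -153  105]
208 224 [ 640 -155  105]
208 222 [ 634 -156  104]
203 225 [ 644 -166  104]
199 222 [ 636 -177  103]
210 221 [ 630 -153  102]
206 226 [ 644 -159  101]
199 233 [ 664 -170  101]
202 229 [ 651 -167   99]
208 227 [ 643 -155   97]
210 226 [ 639 -152   96]
211 222 [ 627 -153   95]
207 229 [ 645 -158   92]
211 226 [ 634 -151   89]
205 231 [ 648 -162   87]
204 231 [ 648 -165   86]
```

View pics/cr0.png

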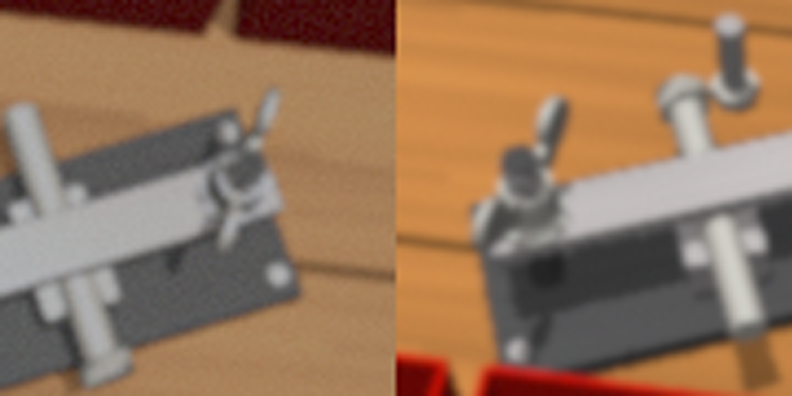

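The crop shows the wing nut with its wings from about (268,105) to (230,235) in the left panel, one wing toward +x. The points put the stud axis at about (0.632, -0.167), the wing line at about -12° in the world, and the wing tops near 129 mm.

My plan is to shut the fingers and orbit the tip clockwise around the stud at a radius of about 38 mm, behind one wing. First I travel there.

```bash
python3 -m crank '[[[-30,-23,0],0,255],[[-65,-51,0],0,255],[[-101,-79,0],0,255],[[-138,-107,0],0,255],[[-175,-136,0],0,255],[[-212,-165,0],0,255],[[-248,-193,0],0,255],[[-283,-220,0],0,255],[[-310,-241,0],0,255],[[-327,-255,0],0,255]]' 40
python3 -m crank '[[[-30,-23,0],-3,255],[[-65,-51,0],-6,255],[[-101,-79,0],-9,255],[[-138,-107,0],-12,255],[[-175,-136,0],-15,255],[[-212,-165,0],-18,255],[[-248,-193,0],-21,255],[[-283,-220,0],-24,255],[[-310,-241,0],-26,255],[[-326,-254,0],-26,255]]'
python3 - <<'E'
from h import *
s=get_state();print(s["eef_pos"],R.from_quat(s["tcp_rot"]).as_matrix().round(3),s["opening"])
c=read_camera("wrist");cv2.imwrite("pics/w1.png",c["frame"])
P=pts(c);np.save("w1.npy",P)
m=(np.hypot(P[...,0]-.632,P[...,1]+.167)<.06)&(P[...,2]>.1)&(P[...,2]<.14)
q=P[m];print(len(q))
# stud top vs wings
r=np.hypot(q[:,0]-.632,q[:,1]+.167);w=q[r>.022]
if len(w)>20:
    print(np.percentile(w[:,2],[50,80,90,95,98]))
    u,sv,vt=np.linalg.svd(w[:,:2]-w[:,:2].mean(0),full_matrices=False);print("dir",vt[0],np.degrees(np.arctan2(vt[0,1],vt[0,0])))
    t=(w[:,:2]-[.632,-.167])@vt[0];print(np.percentile(t,[1,99]));print("perp",((w[:,:2]-[.632,-.167])@vt[1]).mean())
E
```

```text
time: 1.1
eef_pos: [0.4793, 0.2304, 0.2309]
tcp_rot: [0.227, 0.974, -0.0, -0.0]
contact_force: [0.8, 0.7, 0.6]
opening: 0.001
finger_force: 0.0
time: 2.1
eef_pos: [0.6596, -0.1418, 0.2303]
tcp_rot: [0.002, 1.0, -0.0, -0.001]
contact_force: [-0.4, 0.9, 0.0]
opening: -0.002
finger_force: 0.0
[ 0.65959035 -0.14184533  0.23028529] [[-1.     0.005 -0.001]
 [ 0.005  1.    -0.   ]
 [ 0.001 -0.    -1.   ]] -0.0015530043938199
2142
[0.1251037  0.12710408 0.1276841  0.12806768 0.1283912 ]
dir [ 0.97334812 -0.22933258] -13.257781334703935
[-0.04480433  0.04862361]
perp -0.00200629273498982
```

View pics/w1.png

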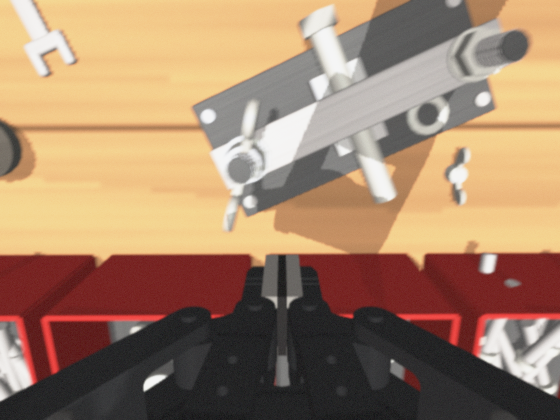

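The wrist view shows both wings (near (250,115) and (232,215)) around the stud at (240,165), with free space beside them. About 6.3 rad remain, ±1. Next I compute the orbit table and descend behind the +x wing.

```bash
python3 -m crank '[[[0,0,20],0,255],[[0,0,45],0,255],[[0,0,70],0,255],[[0,0,95],0,255],[[0,0,115],0,255],[[0,0,123],0,255],[[0,0,123],0,255]]'
python3 - <<'E'
import numpy as np
for t0 in (43.5,-46.5,-136.5,133.5):
    f=lambda t:np.array([-37*np.cos(np.radians(t)),37*np.sin(np.radians(t))])
    print(t0,[[int(x) for x in (f(t0-9*k)-f(t0)).round()] for k in range(1,11)])
E
```

```text
time: 2.85
eef_pos: [0.658, -0.1382, 0.1063]
tcp_rot: [0.001, 1.0, 0.001, -0.002]
contact_force: [-0.0, -0.4, 0.1]
opening: 0.001
finger_force: 0.0
43.5 [[-4, -5], [-7, -10], [-9, -15], [-10, -21], [-10, -26], [-10, -32], [-8, -38], [-6, -43], [-3, -48], [1, -52]]
-46.5 [[5, -4], [10, -7], [15, -9], [21, -10], [26, -10], [32, -10], [38, -8], [43, -6], [48, -3], [52, 1]]
-136.5 [[4, 5], [7, 10], [9, 15], [10, 21], [10, 26], [10, 32], [8, 38], [6, 43], [3, 48], [-1, 52]]
133.5 [[-5, 4], [-10, 7], [-15, 9], [-21, 10], [-26, 10], [-32, 10], [-38, 8], [-43, 6], [-48, 3], [-52, -1]]
```

```bash
python3 -m crank '[[[-4,-6,0],0,255],[[-7,-12,0],0,255],[[-9,-18,0],0,255],[[-10,-24,0],0,255],[[-10,-29,0],0,255],[[-10,-35,0],0,255],[[-8,-41,0],0,255],[[-6,-46,0],0,255],[[-3,-51,0],0,255],[[1,-55,0],0,255]]'
python3 - <<'E'
from h import *
c=read_camera("top")
P=pts(c)
m=(np.hypot(P[...,0]-.633,P[...,1]+.167)<.06)&(P[...,2]>.1)&(P[...,2]<.14)
q=P[m];print(len(q));print(get_state()["eef_pos"])
cv2.imwrite("pics/t2.png",np.hstack([cv2.resize(x,None,fx=4,fy=4,interpolation=cv2.INTER_CUBIC) for x in (c["frame"][130:240,310:410],read_camera("scene")["frame"][170:280,160:260])]))
E
```

```text
time: 3.85
eef_pos: [0.658, -0.1945, 0.1084]
tcp_rot: [0.002, 1.0, -0.0, 0.0]
contact_force: [1.1, 1.3, -1.0]
opening: 0.002
finger_force: 0.7
0
[ 0.65736626 -0.19512102  0.10830892]
```

View pics/t2.png

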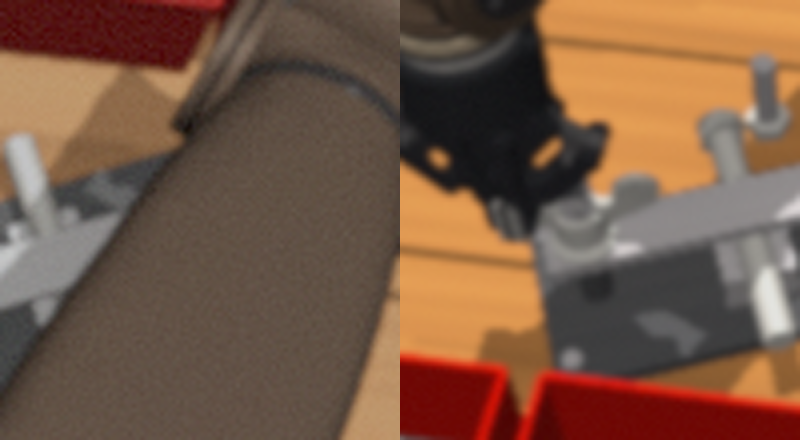

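The scene view shows the finger behind the pushed wing. The opposite wing now points along +y, at about (630,190) in the right panel, so the nut is turning. I continue the orbit.

```bash
python3 -m crank '[[[5,-4,0],0,255],[[10,-7,0],0,255],[[15,-9,0],0,255],[[21,-10,0],0,255],[[26,-10,0],0,255],[[32,-10,0],0,255],[[38,-8,0],0,255],[[43,-6,0],0,255],[[48,-3,0],0,255],[[52,1,0],0,255]]'
python3 -m crank '[[[4,5,0],0,255],[[7,10,0],0,255],[[9,15,0],0,255],[[10,21,0],0,255],[[10,26,0],0,255],[[10,32,0],0,255],[[8,38,0],0,255],[[6,43,0],0,255],[[3,48,0],0,255],[[-1,52,0],0,255]]'
```

```text
time: 4.95
eef_pos: [0.6054, -0.1929, 0.1084]
tcp_rot: [0.002, 1.0, -0.0, -0.0]
contact_force: [0.8, -1.3, 0.5]
opening: -0.003
finger_force: 0.7
time: 5.95
eef_pos: [0.6072, -0.1403, 0.1081]
tcp_rot: [0.001, 1.0, 0.0, -0.0]
contact_force: [0.3, -1.6, -0.2]
opening: -0.004
finger_force: 0.6
```

```bash
python3 - <<'E'
from h import *
for n in("scene","wrist"):
    c=read_camera(n);P=pts(c)
    d=P[...,:2]-[.632,-.167]
    a=np.degrees(np.arctan2(d[...,1],d[...,0]));r=np.hypot(d[...,0],d[...,1])
    m=(r<.052)&(r>.02)&(P[...,2]>.095)&(P[...,2]<.14)&(c["frame"].mean(-1)>75)
    print(n,m.sum())
    for lo in range(-180,180,15):
        k=m&(a>=lo)&(a<lo+15)
        if k.sum()>4:print(lo,k.sum(),np.percentile(P[k][:,2],[50,95]).round(4))
    if n=="wrist":cv2.imwrite("pics/w3.png",c["frame"])
E
python3 - <<'E'
import numpy as np
f=lambda t:np.array([-37*np.cos(np.radians(t)),37*np.sin(np.radians(t))])
for t0 in range(134,-80,-24):print(t0,[[int(x) for x in (f(t0-4*k)-f(t0)).round()] for k in range(1,7)])
E
```

```text
scene 238
-75 80 [0.1136 0.1232]
-60 19 [0.111  0.1185]
90 70 [0.1094 0.1218]
105 50 [0.1205 0.1307]
120 15 [0.1246 0.1354]
wrist 900
120 9 [0.1238 0.1346]
135 793 [0.1282 0.139 ]
150 98 [0.1278 0.1391]
134 [[-2, 2], [-4, 3], [-6, 5], [-8, 6], [-11, 7], [-13, 8]]
110 [[-2, 1], [-5, 1], [-8, 2], [-10, 2], [-13, 2], [-15, 2]]
86 [[-3, 0], [-5, -1], [-8, -1], [-10, -2], [-12, -3], [-15, -4]]
62 [[-2, -1], [-4, -3], [-6, -4], [-8, -6], [-10, -8], [-12, -10]]
38 [[-2, -2], [-3, -4], [-4, -7], [-5, -9], [-6, -11], [-7, -14]]
14 [[-1, -3], [-1, -5], [-1, -8], [-1, -10], [-1, -13], [-1, -15]]
-10 [[1, -3], [1, -5], [2, -7], [3, -10], [4, -12], [6, -14]]
-34 [[2, -2], [3, -4], [5, -6], [7, -8], [9, -9], [11, -11]]
-58 [[2, -1], [5, -2], [7, -3], [9, -4], [12, -5], [14, -5]]
```

View pics/w3.png

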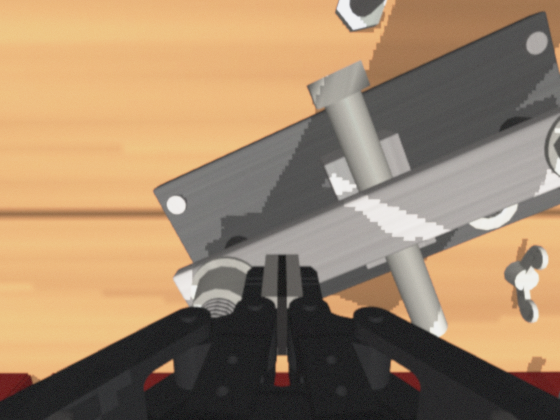

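The wrist view shows the stud at (215,300) with the finger at (282,260) beside it. The scene depth puts the wing at about 105° with its top near 122 mm, so roughly 2 rad remain. I continue in smaller strokes and watch the force.

```bash
python3 -m crank '[[[-2,2,0],0,255],[[-4,3,0],0,255],[[-6,5,0],0,255],[[-8,6,0],0,255],[[-11,7,0],0,255],[[-13,8,0],0,255]]'
```

```text
time: 6.65
eef_pos: [0.6204, -0.1328, 0.1083]
tcp_rot: [0.002, 1.0, 0.0, -0.0]
contact_force: [-1.7, -1.5, 0.1]
opening: -0.001
finger_force: 0.7
```

```bash
python3 -m crank '[[[-2,1,0],0,255],[[-5,1,0],0,255],[[-8,2,0],0,255],[[-10,2,0],0,255],[[-13,2,0],0,255],[[-15,2,0],0,255]]'
```

```text
time: 7.25
eef_pos: [0.6355, -0.1308, 0.1083]
tcp_rot: [0.001, 1.0, 0.0, -0.0]
contact_force: [-1.8, -0.2, 0.3]
opening: 0.001
finger_force: 0.7
```

```bash
python3 -m crank '[[[-3,0,0],0,255],[[-5,-1,0],0,255],[[-8,-1,0],0,255],[[-8,-1,0],0,255]]'
```

```text
time: 7.65
eef_pos: [0.6436, -0.132, 0.1083]
tcp_rot: [0.002, 1.0, 0.0, 0.0]
contact_force: [-1.9, 0.5, 0.4]
opening: -0.001
finger_force: 0.5
```

Still light. I keep going with short strokes.

```bash
python3 -m crank '[[[-2,-1,0],0,255],[[-4,-2,0],0,255],[[-7,-3,0],0,255],[[-7,-3,0],0,255]]'
```

```text
time: 8.05
eef_pos: [0.6507, -0.1351, 0.1084]
tcp_rot: [0.002, 1.0, 0.0, 0.0]
contact_force: [-0.1, 0.1, -0.3]
opening: 0.0
finger_force: 0.5
```

```bash
python3 -m crank '[[[-2,-1,0],0,255],[[-4,-3,0],0,255],[[-6,-4,0],0,255],[[-6,-4,0],0,255]]'
```

```text
time: 8.45
eef_pos: [0.6566, -0.1392, 0.1084]
tcp_rot: [0.002, 1.0, -0.0, 0.0]
contact_force: [-1.4, 0.3, -0.5]
opening: -0.002
finger_force: 0.5
```

```bash
python3 -m crank '[[[-2,-2,0],0,255],[[-4,-4,0],0,255],[[-6,-6,0],0,255],[[-6,-6,0],0,255]]'
```

```text
time: 8.85
eef_pos: [0.6627, -0.1454, 0.1085]
tcp_rot: [0.002, 1.0, -0.0, 0.0]
contact_force: [-0.7, 0.7, -0.1]
opening: 0.0
finger_force: 0.4
```

```bash
python3 -m crank '[[[-2,-2,0],0,255],[[-3,-4,0],0,255],[[-4,-7,0],0,255],[[-4,-7,0],0,255]]'
```

```text
time: 9.25
eef_pos: [0.6664, -0.1525, 0.1084]
tcp_rot: [0.002, 1.0, -0.0, 0.0]
contact_force: [-1.1, 0.3, 0.4]
opening: 0.003
finger_force: 0.4
```

```bash
python3 -m crank '[[[-1,-3,0],0,255],[[-2,-5,0],0,255],[[-3,-7,0],0,255],[[-3,-7,0],0,255]]'
```

```text
time: 9.65
eef_pos: [0.6675, -0.1557, 0.1077]
tcp_rot: [0.002, 1.0, 0.004, -0.003]
contact_force: [-6.3, 9.7, 4.7]
opening: -0.004
finger_force: 5.0
```

```bash
python3 -m crank '[[[0,-3,0],0,255],[[0,-5,0],0,255],[[0,-7,0],0,255],[[0,-7,0],0,255]]'
```

```text
time: 10.05
eef_pos: [0.6675, -0.1576, 0.1076]
tcp_rot: [0.002, 1.0, 0.008, -0.004]
contact_force: [-5.7, 21.3, 5.3]
opening: 0.002
finger_force: 10.6
```

```bash
python3 -m crank '[[[0,-3,0],0,255],[[0,-5,0],0,255],[[0,-7,0],0,255],[[0,-7,0],0,255]]'
```

```text
time: 10.45
eef_pos: [0.6675, -0.1593, 0.1075]
tcp_rot: [0.002, 1.0, 0.013, -0.004]
contact_force: [-5.3, 32.8, 8.4]
opening: -0.002
finger_force: 16.3
```

```bash
python3 -m crank '[[[1,-3,0],0,255],[[1,-5,0],0,255],[[2,-7,0],0,255],[[2,-7,0],0,255]]'
```

```text
time: 10.85
eef_pos: [0.667, -0.1611, 0.1077]
tcp_rot: [0.002, 1.0, 0.018, -0.003]
contact_force: [0.3, 42.9, 8.9]
opening: -0.003
finger_force: 21.8
```

The tool stopped moving while the force rose to 43 N, after about 6.2 rad in total. That matches the estimate, so this is the hard stop. I back off, lift and check.

```bash
python3 -m crank '[[[0,8,0],0,255],[[0,16,0],0,255],[[0,24,0],0,255],[[0,32,0],0,255],[[0,38,0],0,255],[[0,40,-10],0,255],[[0,40,-35],0,255],[[0,40,-70],0,255],[[0,40,-105],0,255],[[0,40,-125],0,255]]'
python3 -m crank '[[[0,40,0],0,255],[[0,80,0],0,255],[[0,120,0],0,255],[[0,160,0],0,255],[[0,200,0],0,255],[[0,240,0],0,255],[[0,270,0],0,255],[[0,290,0],0,255],[[0,300,0],0,255],[[0,300,0],0,255]]'
python3 - <<'E'
from h import *
print(get_state()["contact_force"])
T=[]
for n in("top","scene"):
    c=read_camera(n);P=pts(c)
    d=P[...,:2]-[.632,-.167];r=np.hypot(d[...,0],d[...,1])
    m=(r<.055)&(r>.022)&(P[...,2]>.1)&(P[...,2]<.14)
    w=P[m];u,s,vt=np.linalg.svd(w[:,:2]-w[:,:2].mean(0),full_matrices=False)
    print(n,len(w),np.degrees(np.arctan2(vt[0,1],vt[0,0])),np.percentile(w[:,2],[50,80,90,95,98]).round(4))
    A=np.load(n+"0.npy");m=(r<.055)&(np.hypot(A[...,0]-.632,A[...,1]+.167)>.022)&(np.hypot(A[...,0]-.632,A[...,1]+.167)<.055)&(A[...,2]>.1)&(A[...,2]<.14)
    print(" before",np.percentile(A[m][:,2],[50,80,90,95,98]).round(4))
    T.append(c["frame"][130:270,(240 if n=="top" else 170):(400 if n=="top" else 330)])
cv2.imwrite("pics/end.png",cv2.resize(np.hstack(T),None,fx=2.5,fy=2.5,interpolation=cv2.INTER_CUBIC))
E
```

```text
time: 11.85
eef_pos: [0.6686, -0.1417, 0.2386]
tcp_rot: [0.002, 1.0, -0.001, 0.003]
contact_force: [-0.2, -0.5, -0.3]
opening: -0.001
finger_force: 0.0
time: 12.85
eef_pos: [0.6684, 0.1602, 0.2336]
tcp_rot: [0.001, 1.0, -0.0, 0.0]
contact_force: [-0.1, 0.2, 0.2]
opening: -0.003
finger_force: 0.0
[-0.05181265  0.22993884  0.21864527]
top 78 177.77861830927228 [0.1172 0.1203 0.1215 0.1218 0.122 ]
 before [0.124  0.1273 0.1278 0.129  0.1301]
scene 102 -2.8321353123365447 [0.1145 0.1195 0.1204 0.1208 0.1212]
 before [0.1197 0.1258 0.1277 0.1286 0.1291]
```

View pics/end.png

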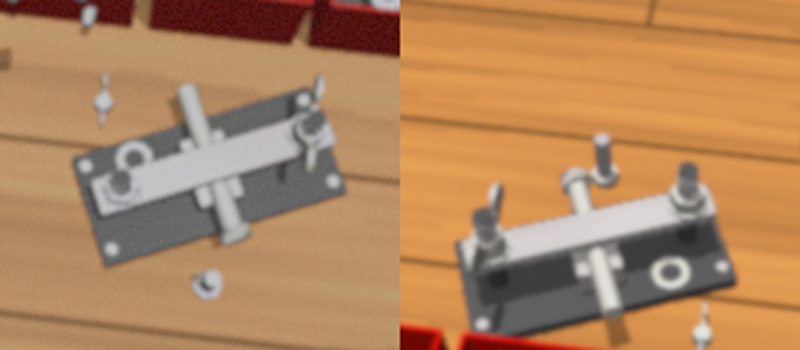

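The picture shows the wing nut seated at about (312,130) in the left panel. Its wing tops are now about 120 mm up, the home height. The washer, short bolt and spare nut look unmoved.

```bash
python3 -c "
from plant import ctrl
print(ctrl.sign_off())"
```

```text
the job is handed in; nothing more can be done
None
```

The wing nut is fully home: it turned about 6.1 rad clockwise to the hard stop using only pushes with the shut fingertips, with a peak reading of about 44 N at the wrist, and I handed the job in at about 13 s with the hand clear.

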